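# Scrape the trimmings off the chopping board

### The job

Take the bench scraper from its stand and, with its blade and not your fingers, scrape all five vegetable trimmings off the chopping board into the shallow steel tray at the board's end, leaving the half onion where it lies. Then put the dirty scraper into the deep white tub, setting it down gently rather than dropping it in. Do not knock over or shove the mug or the soap bottle.

Things in the scene. Friction and masses are not known exactly. Their poses are not given: they have to be found in the camera images.
- board: Wooden chopping board, fixed to the worktop, 240 mm along its own x, 320 mm along its own y, 30 mm thick. Origin at the centre of its underside on the worktop; its top is 30 mm higher. The steel tray stands against one of its two 240 mm long ends (own +y or -y), the white tub against the other; which is which varies.
- tray: Loose shallow stainless steel tray for the scraps, 240 mm (own x) by 150 mm (own y), 22 mm high, walls and floor 3 mm thick, 0.4 kg. Origin at the centre of its underside. One of its long sides stands 1 to 3 mm from the end of the board, parallel to it, with its rim about 8 mm below the board's top.
- tub: Loose deep white plastic washing-up tub, 240 mm (own x) by 150 mm (own y), 75 mm high, walls and floor 4 mm thick, 0.35 kg, empty. Origin at the centre of its underside. It stands at the other end of the board, long side parallel to it.
- stand: Low wooden block, fixed to the worktop, 140 mm (own x) by 50 mm (own y), 45 mm high, with a slot 6 mm wide and 37 mm deep along its own x that is open at the top and both ends; the scraper stands in the slot. Origin at the centre of its underside.
- scraper_grip (a point): Centre of the handle of the bench scraper. The scraper is a flat steel blade, 120 mm wide (own x), 3 mm thick (own y), with a wooden bar handle along its upper edge, 120 mm long (own x), 24 mm thick (own y), 28 mm high. It is 100 mm tall overall and stands upright in the stand's slot, own z up, able to lean a few degrees. The blade's lower edge, rounded, lies 86 mm below this point; unsupported it hardly stands and topples at a touch. 0.13 to 0.25 kg.
- scraper_mid (a point): The same scraper's centre, half-way up: 50 mm above the blade's lower edge, 36 mm below scraper_grip, same axes.
- carrot1_mid (a point): Carrot end, a squat cone frustum lying on its wide cut face on the board: 32 mm across below, 22 mm above, 14 mm high, about 11 g, slides freely. One of the five trimmings. The point is its centre, half-way up.
- carrot2_mid (a point): Carrot end, a squat cone frustum lying on its wide cut face on the board: 32 mm across below, 22 mm above, 14 mm high, about 11 g, slides freely. One of the five trimmings. The point is its centre, half-way up.
- carrot3_mid (a point): Carrot end, a squat cone frustum lying on its wide cut face on the board: 32 mm across below, 22 mm above, 14 mm high, about 11 g, slides freely. One of the five trimmings. The point is its centre, half-way up.
- daikon1_mid (a point): Daikon radish end, a flat disc lying on the board: 36 mm across, 12 mm high, about 12 g, slides freely. One of the five trimmings. The point is its centre, half-way up.
- daikon2_mid (a point): Daikon radish end, a flat disc lying on the board: 36 mm across, 12 mm high, about 12 g, slides freely. One of the five trimmings. The point is its centre, half-way up.
- onion_mid (a point): Half onion, a dome 60 mm across and 38 mm high with its stub, lying loose with its cut face down on the board beside one of the board's long edges, about 70 g; to be left where it is. The point is on its axis, 17 mm above its underside.
- mug_mid (a point): White mug standing on the worktop, 76 mm across with a handle on its own +y side, 85 mm high; bystander. The point is on its axis, half-way up.
- soap_mid (a point): Pump bottle of dish soap standing on the worktop, 64 mm across, about 160 mm high with its pump; bystander. The point is on its axis, 65 mm above its underside.

How it is judged (in metres and radians):
On the way, in this order (a step that is already met when the one before it is completed fails the run):
1. the scraper is held and lifted clear of its stand (contact force between the fingers and scraper above 1 N and z of scraper_mid in the frame of stand above 0.105 m and contact force between scraper and stand below 0.05 N), for 0.1 s.
2. all five trimmings lie in the steel tray while the scraper is held (x of carrot1_mid in the frame of tray between -0.116 and 0.116 m and y of carrot1_mid in the frame of tray between -0.071 and 0.071 m and z of carrot1_mid in the frame of tray between 0 and 0.032 m and x of carrot2_mid in the frame of tray between -0.116 and 0.116 m and y of carrot2_mid in the frame of tray between -0.071 and 0.071 m and z of carrot2_mid in the frame of tray between 0 and 0.032 m and x of carrot3_mid in the frame of tray between -0.116 and 0.116 m and y of carrot3_mid in the frame of tray between -0.071 and 0.071 m and z of carrot3_mid in the frame of tray between 0 and 0.032 m and x of daikon1_mid in the frame of tray between -0.116 and 0.116 m and y of daikon1_mid in the frame of tray between -0.071 and 0.071 m and z of daikon1_mid in the frame of tray between 0 and 0.032 m and x of daikon2_mid in the frame of tray between -0.116 and 0.116 m and y of daikon2_mid in the frame of tray between -0.071 and 0.071 m and z of daikon2_mid in the frame of tray between 0 and 0.032 m and contact force between the fingers and scraper above 1 N), for 0.2 s.
At the end, for the whole second after the job is handed in: All five trimmings lie inside the steel tray (centres under 32 mm above its underside); the scraper is let go and at rest inside the tub (centre under 70 mm above its underside); tray and tub level; onion within 30 mm, mug and soap within 40 mm of where they were (x of carrot1_mid in the frame of tray between -0.116 and 0.116 m and y of carrot1_mid in the frame of tray between -0.071 and 0.071 m and z of carrot1_mid in the frame of tray between 0 and 0.032 m and x of carrot2_mid in the frame of tray between -0.116 and 0.116 m and y of carrot2_mid in the frame of tray between -0.071 and 0.071 m and z of carrot2_mid in the frame of tray between 0 and 0.032 m and x of carrot3_mid in the frame of tray between -0.116 and 0.116 m and y of carrot3_mid in the frame of tray between -0.071 and 0.071 m and z of carrot3_mid in the frame of tray between 0 and 0.032 m and x of daikon1_mid in the frame of tray between -0.116 and 0.116 m and y of daikon1_mid in the frame of tray between -0.071 and 0.071 m and z of daikon1_mid in the frame of tray between 0 and 0.032 m and x of daikon2_mid in the frame of tray between -0.116 and 0.116 m and y of daikon2_mid in the frame of tray between -0.071 and 0.071 m and z of daikon2_mid in the frame of tray between 0 and 0.032 m and x of scraper_mid in the frame of tub between -0.11 and 0.11 m and y of scraper_mid in the frame of tub between -0.07 and 0.07 m and z of scraper_mid in the frame of tub between 0 and 0.07 m and linear speed of scraper below 0.03 m/s and angle between each of tub, tray's own z axis and vertical below 0.1 rad and distance of onion_mid from where it was at the start of the episode below 0.03 m and distance of each of mug_mid, soap_mid from where it was at the start of the episode below 0.04 m); the robot touches nothing.
It fails at once if a trimming is touched by the fingers instead of the scraper (contact force between the fingers and carrot1 above 0.3 N or contact force between the fingers and carrot2 above 0.3 N or contact force between the fingers and carrot3 above 0.3 N or contact force between the fingers and daikon1 above 0.3 N or contact force between the fingers and daikon2 above 0.3 N).
It fails at once if the half onion is pushed away (30 mm or more) (distance of onion_mid from where it was at the start of the episode above 0.03 m).
It fails at once if the mug or the soap bottle is knocked over or shoved (40 mm or more) (distance of any of mug_mid, soap_mid from where it was at the start of the episode above 0.04 m or angle between any of mug_mid, soap_mid's own z axis and vertical above 0.5 rad).
It fails at once if the scraper is dropped into the tub: let go with its lower edge more than about 35 mm above the tub's floor (x of scraper_mid in the frame of tub between -0.11 and 0.11 m and y of scraper_mid in the frame of tub between -0.07 and 0.07 m and z of scraper_mid in the frame of tub above 0.09 m and contact force between the fingers and scraper below 0.05 N).
It also fails if it takes over 67 s, if anything falls off the work surface, if the arm or the gripper's body presses on something with over 40 N, if the wrist force passes 120 N, or if a joint passes its speed limit or range.

### The arm

A 6-joint arm with a two-finger parallel gripper is mounted at the origin on the work surface. World frame = base frame: x ahead of the robot, y to its left, z up, the work surface at z = 0. Lengths are in m, angles in degrees, forces in N, time in s.
With the tool pointing down it reaches from about 0.375 to 0.825 m from the base axis. Payload 5.5 kg.
Tool frame: the origin (TCP) lies at the very end of the fingers, on their centre line; the grasp point (between the pads) lies pinch_z behind it (pinch_z is the distance from the TCP to the grasp point, in m); x points along the fingers, z is the direction in which the jaws open and shut, and the axes are right-handed (so a half turn about x gives the same grasp; the last joint's range is limited). The gripper opens to 85 mm and grips with 20 to 120 N. Pads are 22 mm wide; open, the fingers measure 114 mm over their backs; the gripper's body (76 mm by 85 mm) begins 54 mm behind the grasp point. The pads swing forward as they close: fully open they stand 13 mm farther back than shut.
Start: joints at [67.781, 17.962, -2.699, 69.339, 0, 90], TCP at [0.227, 0.555, 0.206] pointing down, gripper open.
Joint ranges: [-152.73, 152.73], [-39.44, 99.34], [-58.76, 71.6], [-118.89, 123.64], [-81.53, 83.1], [-180, 180]. Speed limits (degrees/s): [136.94, 136.94, 172.46, 180, 180, 180].

### API

Orientations are given as [roll, pitch, yaw] about the fixed x, y, z axes, in that order (R = Rz(yaw) Ry(pitch) Rx(roll)).
In Python, from plant import get_state, grab_frame, close_job, look_for, pinch_z gives the robot as it stands.
- The arm moves only by the tool carry_out, never from a script. Its arguments are lists of equal length, an entry for each row: "fingers": the opening, from 0 (shut) to 1 (fully open); "slide": the shift along the tool's x, y, z in m, a list of three; "roll": the turn about the tool's x in rad. A call has 1 to 20 rows; each row is the pose to reach, as a shift and turn from the pose commanded when the call began, along the tool's axes at that moment; what a row does not reach only later rows make up. A row lasts 1/8 s, in which the tool goes at most 62.5 mm and 10.7 degrees, less where a joint would pass 70% of its speed; a pose out of reach is approached as far as the arm can. A call with a gripper value outside its range is refused whole. The fingers move at their own pace and stop on an object; the grip force is fixed at half the most. Time passes only in rows, so rows that repeat a pose let the fingers close. It gives the time, the measured TCP pose, the force and the opening at its end, in the units of the state.
- get_state(): the state, without advancing time (a new reading comes with each control period).
- grab_frame(name): name is "side" or "top"; returns a dict with "color" (480x640x3 uint8, red, green, blue), "fx", "fy", "cx", "cy" (pixels), "rvec" (rotation vector, rad) and "tvec" (3), from world to camera coordinates, as OpenCV has them. Camera axes: x right, y down, z forward; pixel columns grow to the right and rows downward; lengths in m; the calibration is good to about 2 mm. A picture is of the moment at which its call begins. There is no depth.
- close_job(): hands the job in, once; it reports no verdict.
Trained networks look in a picture, given as the dict that the camera call returned (one of the last four; its "shot" number tells which), for a name from the list of things; names that differ only in an ending like _2 or _b are one class to them, and where a whole thing is asked for, a point or a joint stands for the part that bears it (a point fixed in the world has none). Each returns a list of dicts, best first, with "score" (0 to 1); they miss things now and then, are a little off and sometimes report something else, mostly with a low value. They report only what shows in the picture. A call takes as long as a camera call.
- look_for(picture, name): "rect" ([left, top, right, bottom] in pixels, round what is visible of it).
The state is a dict: "time_s": time; "joint_pos": joint angles; "qvel": joint speeds; "effort": joint torques, N m; "tcp_pos": TCP position; "eef_rot": TCP orientation; "force": force on the tool from outside, world axes, zero at the start; "wrist_torque": the same for the moment, N m; "width": finger opening in m.
Only numpy, scipy, OpenCV 4.12 (cv2) and the standard library are available. Lean on these libraries where they do the work, as an engineer would, in place of code of your own. Each camera call takes 0.05 s, during which the arm holds its last target.

## Working session

There is one attempt and no reset: what is moved stays moved. The work goes in short steps, Python scripts to look and compute and a tool call to move; the robot and the scene stay as the last step left them, time stands still between calls to the robot, and variables do not carry over. Pictures are saved under pics/ and viewed, and the job is handed in when it is done.

Besides the shell and the picture viewer there is one more tool, called after "Emit:" as name(argument=value, ...) on one line, values as JSON. carry_out: Moves the arm, as the interface text tells. Its arguments: {"type":"object","properties":{"fingers":{"type":"array","items":{"type":"number"}},"slide":{"type":"array","items":{"type":"array","items":{"type":"number"}}},"roll":{"type":"array","items":{"type":"number"}}},"required":["fingers","slide","roll"]}

```bash
mkdir -p pics; ls; python3 - <<'E'
from plant import *
import plant,cv2
s=get_state();print(s);print(plant.pinch_z)
for n in("top","side"):
    f=grab_frame(n);print({k:v for k,v in f.items() if k!="color"})
    cv2.imwrite(f"pics/{n}0.png",f["color"][:,:,::-1])
    for o in["board","tray","tub","stand","scraper_grip","carrot1_mid","daikon1_mid","onion_mid","mug_mid","soap_mid"]:
        print(n,o,[( [round(float(v)) for v in d["rect"]],round(d["score"],2)) for d in look_for(f,o)])
E
```

```text
pics
{'time_s': 0.0, 'joint_pos': array([ 6.77787177e+01,  1.80039678e+01, -2.75361680e+00,  6.93364551e+01,
       -6.25527709e-05,  9.00026560e+01]), 'qvel': array([-0.05056082,  0.05551323,  0.00823264, -0.02518407,  0.19905578,
       -0.03308702]), 'effort': array([ 3.84785890e-04, -5.39590251e+01,  3.39751625e+01,  1.92608050e-02,
       -2.28001170e-05, -5.96734608e-06]), 'tcp_pos': array([0.22668919, 0.5548946 , 0.20524157]), 'eef_rot': array([-179.95923242,   89.90596028, -112.18317058]), 'force': array([-0.42808453,  1.14246919,  0.6694929 ]), 'wrist_torque': array([ 0.04623171, -0.00195479, -0.03523819]), 'width': 0.08505346064463339}
0.0187
{'fx': 560.3434616323125, 'fy': 560.3434616323125, 'cx': 323.3491088564607, 'cy': 240.80114013038863, 'rvec': array([ 2.14995837, -2.13473132,  0.20332328]), 'tvec': array([-0.02304775,  0.45638579,  1.19971818]), 'shot': 1}
top board [([247, 136, 398, 257], 0.55), ([488, 193, 516, 258], 0.31)]
top tray [([180, 156, 256, 265], 0.57)]
top tub [([385, 119, 473, 242], 0.9), ([247, 136, 399, 255], 0.55)]
top stand [([491, 193, 519, 260], 0
[... 338 characters left out ...]
: 615.5281329655672, 'cx': 327.60452023161326, 'cy': 240.0810177656602, 'rvec': array([ 2.2998833 , -0.74896971,  0.28435215]), 'tvec': array([-0.38035721,  0.27025148,  1.3844575 ]), 'shot': 2}
side board [([288, 193, 429, 311], 0.92), ([328, 213, 338, 221], 0.25)]
side tray [([251, 170, 347, 244], 0.73)]
side tub [([372, 245, 492, 354], 0.91)]
side stand [([421, 356, 488, 406], 0.68), ([435, 339, 486, 386], 0.41)]
side scraper_grip [([430, 342, 485, 385], 0.97)]
side carrot1_mid []
side daikon1_mid [([250, 169, 348, 242], 0.15)]
side onion_mid [([354, 204, 380, 226], 0.73), ([332, 253, 343, 265], 0.56)]
side mug_mid [([226, 140, 256, 177], 0.57)]
side soap_mid [([313, 374, 351, 426], 0.6)]
```

View pics/top0.png

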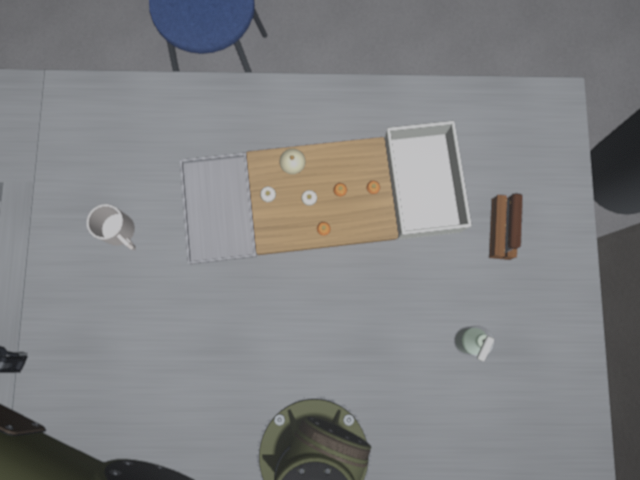

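View pics/side0.png

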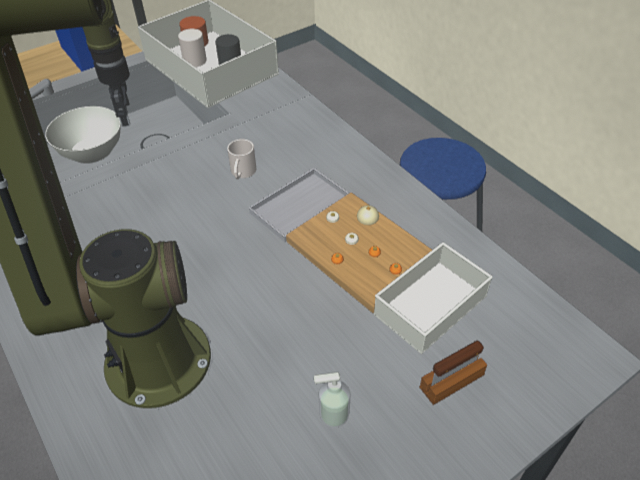

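```bash
cat > h.py <<'E'
import numpy as np,cv2
from plant import *
import plant
def P(f,X):
    K=np.array([[f["fx"],0,f["cx"]],[0,f["fy"],f["cy"]],[0,0,1.]])
    return cv2.projectPoints(np.array(X,float).reshape(-1,3),np.array(f["rvec"]),np.array(f["tvec"]),K,None)[0][:,0]
def bp(f,uv,z):
    R=cv2.Rodrigues(np.array(f["rvec"]))[0];t=np.array(f["tvec"])
    c=-R.T@t;d=R.T@np.array([(uv[0]-f["cx"])/f["fx"],(uv[1]-f["cy"])/f["fy"],1])
    return c+d*(z-c[2])/d[2]
def crop(f,name,x0,y0,x1,y1,s):
    cv2.imwrite(f"pics/{name}.png",cv2.resize(f["color"][y0:y1,x0:x1,::-1],None,fx=s,fy=s,interpolation=cv2.INTER_CUBIC))
E
python3 - <<'E'
from h import *
f=grab_frame("top")
crop(f,"t1",170,110,330,270,4.9);crop(f,"t2",320,110,480,270,4.9);crop(f,"t3",440,170,560,290,5)
f=grab_frame("side");crop(f,"s1",400,320,500,420,6);crop(f,"s2",240,160,400,320,4.9)
E
python3 -c "
import cv2
for n in ['t1','t2','t3','s1','s2']:
    im=cv2.imread(f'pics/{n}.png');cv2.imwrite(f'pics/{n}.png',cv2.resize(im,(600,600)))"
```

```text
(no output)
```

View pics/t1.png

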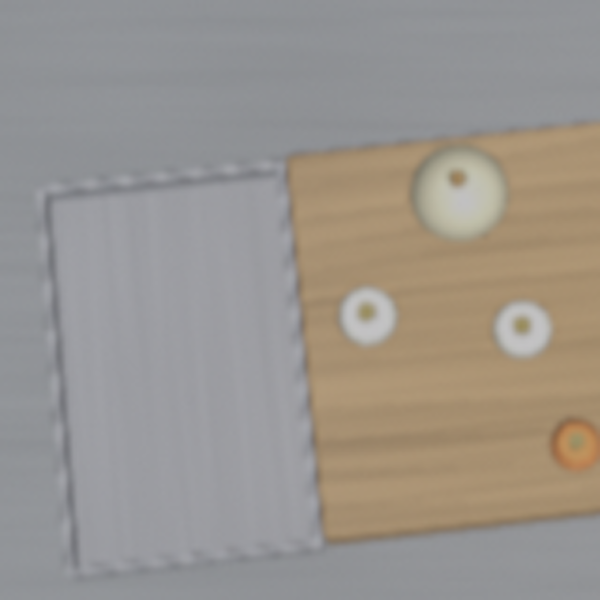

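View pics/t2.png

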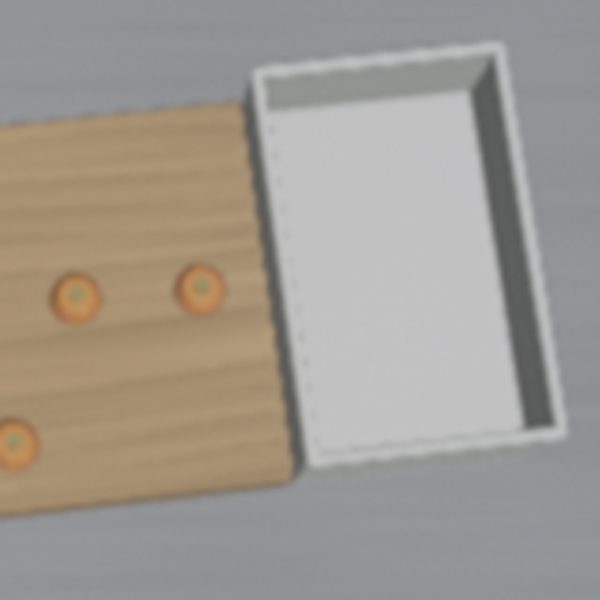

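View pics/t3.png

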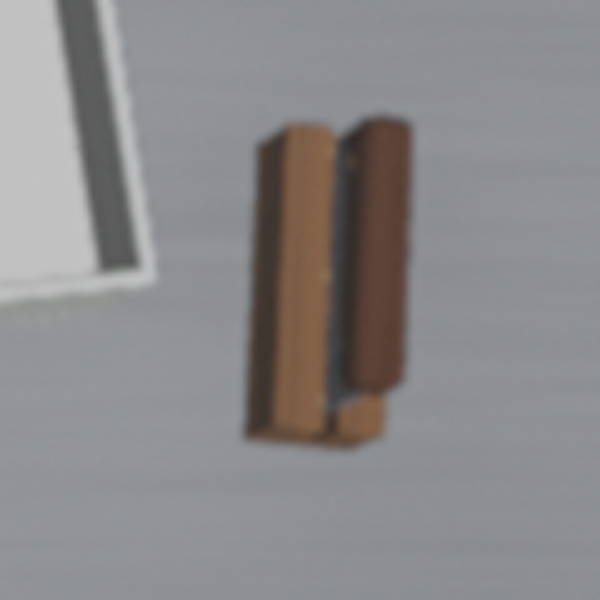

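View pics/s1.png

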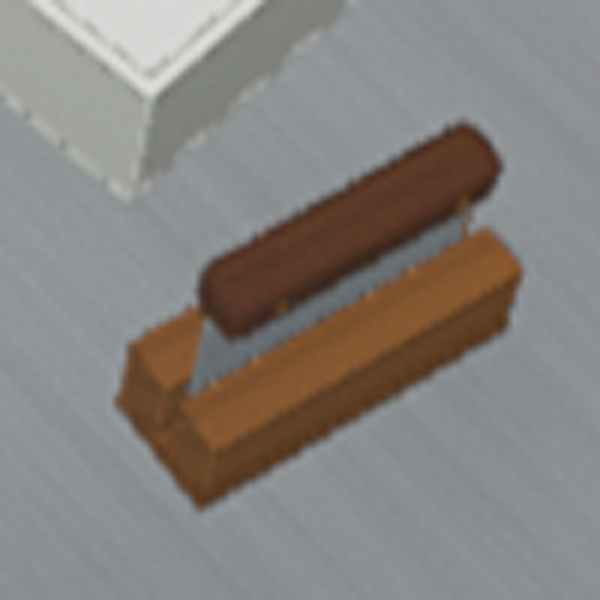

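View pics/s2.png

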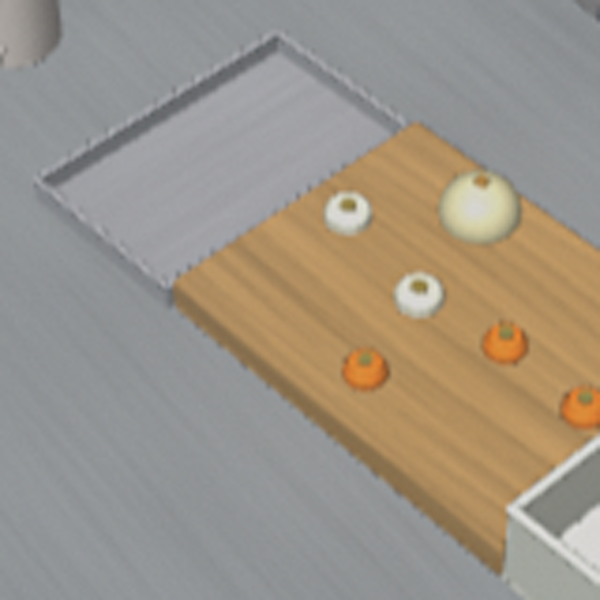

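```bash
cat >> h.py <<'E'
def rect(f,uv,z):
    X=np.array([bp(f,u,z)[:2] for u in uv]);print(X.round(4).tolist(),"c",X.mean(0).round(4));return X
E
python3 - <<'E'
from h import *
f=grab_frame("top");g=grab_frame("side")
o=lambda pts,x,y,s:[(x+a/s,y+b/s) for a,b in pts]
print("board");B=rect(f,o([(288,157),(325,543)],170,110,3.75)+o([(297,478),(243,100)],320,110,3.75),.03)
print("tray");rect(f,o([(42,188),(285,165),(320,545),(75,574)],170,110,3.75),.022)
print("tub");T=rect(f,o([(254,68),(502,43),(566,436),(308,467)],320,110,3.75),.075)
print("stand");rect(f,o([(287,125),(275,430)],440,170,5),.045)
print("stand base");rect(f,o([(258,145),(247,438)],440,170,5),.0)
print("handle top view outline");rect(f,o([(362,118),(412,122),(402,388),(345,388)],440,170,5),.100)
print("side handle");rect(g,o([(480,145),(215,290)],400,320,6),.1)
print("side stand");rect(g,o([(522,268),(210,450)],400,320,6),.045)
for n,p,z in[("d1",(367,316),.042),("d2",(522,329),.042),("c",(577,444),.044)]:
    print(n,bp(f,o([p],170,110,3.75)[0],z).round(4))
for n,p,z in[("cA",(77,298),.044),("cB",(201,290),.044)]:
    print(n,bp(f,o([p],320,110,3.75)[0],z).round(4))
print("onion",bp(f,o([(459,193)],170,110,3.75)[0],.045).round(4))
for n,p,z in[("d1",(348,213),.036),("d2",(419,296),.036),("c",(365,372),.037),("cA",(505,343),.037),("cB",(585,408),.037),("onion",(480,210),.045)]:
    print("side",n,bp(g,o([p],240,160,3.75)[0],z).round(4))
print("soap",bp(f,(476,342),.1).round(3),"side",bp(g,(335,420),.0).round(3)); print("mug",bp(f,(105,222),.085).round(3))
E
```

```text
board
[[0.6623, 0.1558], [0.4253, 0.1273], [0.4671, -0.1895], [0.7028, -0.1603]] c [ 0.5644 -0.0167]
tray
[[0.6435, 0.3057], [0.6599, 0.1585], [0.4253, 0.1311], [0.4068, 0.275]] c [0.5339 0.2176]
tub
[[0.7062, -0.1611], [0.7238, -0.3097], [0.4852, -0.3387], [0.4656, -0.1889]] c [ 0.5952 -0.2496]
stand
[[0.5633, -0.41], [0.4249, -0.3982]] c [ 0.4941 -0.4041]
stand base
[[0.5653, -0.4113], [0.4276, -0.4]] c [ 0.4964 -0.4057]
handle top view outline
[[0.5525, -0.4238], [0.5509, -0.4453], [0.4352, -0.4347], [0.435, -0.4105]] c [ 0.4934 -0.4286]
side handle
[[0.5526, -0.4314], [0.4384, -0.4195]] c [ 0.4955 -0.4255]
side stand
[[0.5609, -0.4574], [0.4219, -0.4448]] c [ 0.4914 -0.4511]
d1 [0.5603 0.1047 0.042 ]
d2 [0.5533 0.0124 0.042 ]
c [ 0.4835 -0.0207  0.044 ]
cA [ 0.5725 -0.0575  0.044 ]
cB [ 0.5783 -0.1317  0.044 ]
onion [0.636 0.051 0.045]
side d1 [0.5634 0.105  0.036 ]
side d2 [0.5553 0.0117 0.036 ]
side c [ 0.4839 -0.0223  0.037 ]
side cA [ 0.5752 -0.0573  0.037 ]
side cB [ 0.5817 -0.1326  0.037 ]
side onion [0.6349 0.0453 0.045 ]
soap [ 0.239 -0.332  0.1  ] side [ 0.235 -0.35   0.   ]
mug [0.485 0.445 0.085]
```

```bash
cat >> h.py <<'E'
from scipy.spatial.transform import Rotation as Ro
def Rt():
    s=get_state();return Ro.from_euler("xyz",s["eef_rot"],degrees=True).as_matrix(),np.array(s["tcp_pos"]),s
def go(p,jaw_deg):
    "p world target; jaw_deg: world azimuth of tool z (mod 180)"
    R,t,s=Rt();a=np.degrees(np.arctan2(R[1,2],R[0,2]))
    d=(jaw_deg-a+90)%180-90   # world ccw
    print("slide",(R.T@(np.array(p)-t)).round(4),"roll",round(-np.radians(d),4),"jaw az",round(a,2),"tcp",t.round(4),"w",round(s["width"],4),"t",s["time_s"],"q6",s["joint_pos"][5].round(1))
E
python3 - <<'E'
from h import *
R,t,s=Rt();print(R.round(3))
go((.5,0,.22),84.8);go((.4945,-.427,.22),84.8);go((.4945,-.427,.0755),84.8)
E
```

```text
[[ 0.    -0.926  0.378]
 [ 0.     0.378  0.926]
 [-1.     0.     0.   ]]
slide [-0.0139 -0.4629 -0.4109] roll -0.2971 jaw az 67.78 tcp [0.2269 0.5555 0.2061] w 0.0853 t 1.3 q6 90.0
slide [-0.0139 -0.6193 -0.8083] roll -0.2971 jaw az 67.78 tcp [0.2269 0.5555 0.2061] w 0.0853 t 1.3 q6 90.0
slide [ 0.1306 -0.6193 -0.8083] roll -0.2971 jaw az 67.78 tcp [0.2269 0.5555 0.2061] w 0.0853 t 1.3 q6 90.0
```

Emit:
carry_out(fingers=[1, 1, 1, 1, 1, 1, 1, 1, 1, 1, 1, 1, 1, 1, 1, 1, 1, 1, 1, 1], slide=[[-0.014, -0.463, -0.411], [-0.014, -0.463, -0.411], [-0.014, -0.463, -0.411], [-0.014, -0.463, -0.411], [-0.014, -0.463, -0.411], [-0.014, -0.463, -0.411], [-0.014, -0.463, -0.411], [-0.014, -0.463, -0.411], [-0.014, -0.463, -0.411], [-0.014, -0.463, -0.411], [-0.014, -0.619, -0.808], [-0.014, -0.619, -0.808], [-0.014, -0.619, -0.808], [-0.014, -0.619, -0.808], [-0.014, -0.619, -0.808], [-0.014, -0.619, -0.808], [-0.014, -0.619, -0.808], [-0.014, -0.619, -0.808], [-0.014, -0.619, -0.808], [-0.014, -0.619, -0.808]], roll=[-0.3, -0.3, -0.3, -0.3, -0.3, -0.3, -0.3, -0.3, -0.3, -0.3, -0.3, -0.3, -0.3, -0.3, -0.3, -0.3, -0.3, -0.3, -0.3, -0.3])

```text
time_s: 3.8
tcp_pos: [0.4946, -0.4253, 0.2204]
eef_rot: [-20.0, 90.0, 65.0]
force: [-1.0, 1.0, 0.4]
width: 0.0855
```

```bash
python3 - <<'E'
from h import *
go((.4945,-.427,.0755),84.8)
f=grab_frame("top");crop(f,"t4",420,140,580,300,3.75)
f=grab_frame("side");crop(f,"s4",380,230,540,390,3.75)
E
```

```text
slide [ 0.1449  0.     -0.0017] roll 0.0044 jaw az 85.05 tcp [ 0.4946 -0.4253  0.2204] w 0.0855 t 3.8 q6 -35.7
```

View pics/s4.png

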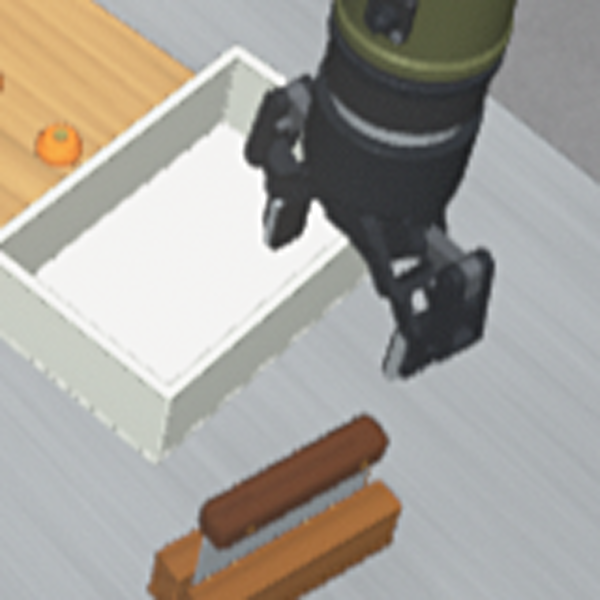

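View pics/t4.png

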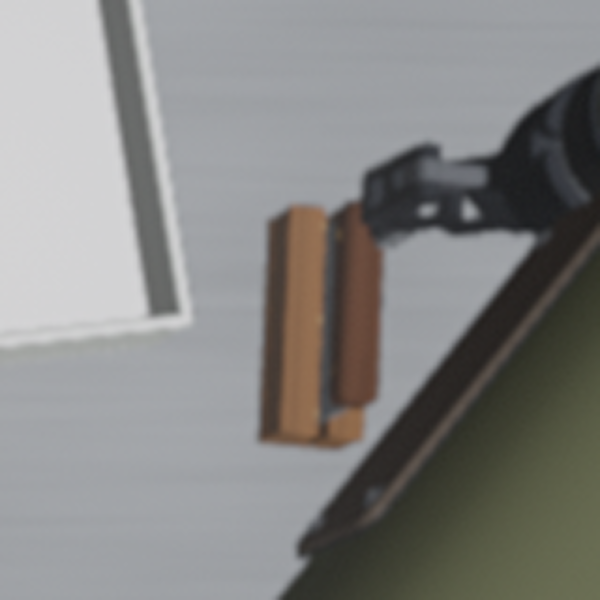

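Emit:
carry_out(fingers=[1, 1, 1, 1, 1, 1, 0, 0, 0, 0, 0, 0, 0, 0], slide=[[0.04, 0, -0.001], [0.08, 0, -0.001], [0.115, 0, -0.001], [0.145, 0, -0.001], [0.145, 0, -0.001], [0.145, 0, -0.001], [0.145, 0, -0.001], [0.145, 0, -0.001], [0.145, 0, -0.001], [0.145, 0, -0.001], [0.145, 0, -0.001], [0.145, 0, -0.001], [0.145, 0, -0.001], [0.145, 0, -0.001]], roll=[0, 0, 0, 0, 0, 0, 0, 0, 0, 0, 0, 0, 0, 0])

```text
time_s: 5.65
tcp_pos: [0.4946, -0.428, 0.0758]
eef_rot: [-129.0, 89.9, -44.0]
force: [-0.6, 0.6, 5.5]
width: 0.0218
```

```bash
python3 - <<'E'
from h import *
R,t,s=Rt();print(t,s["width"],s["force"],s["wrist_torque"],s["eef_rot"])
f=grab_frame("side");crop(f,"s5",380,270,540,430,3.75)
E
```

```text
[ 0.49461114 -0.42799247  0.07581631] 0.02179039433645711 [-0.60769271  0.64964805  5.54015935] [0.14311717 0.15090343 0.00643183] [-128.98879207   89.93740575  -44.0226443 ]
```

View pics/s5.png

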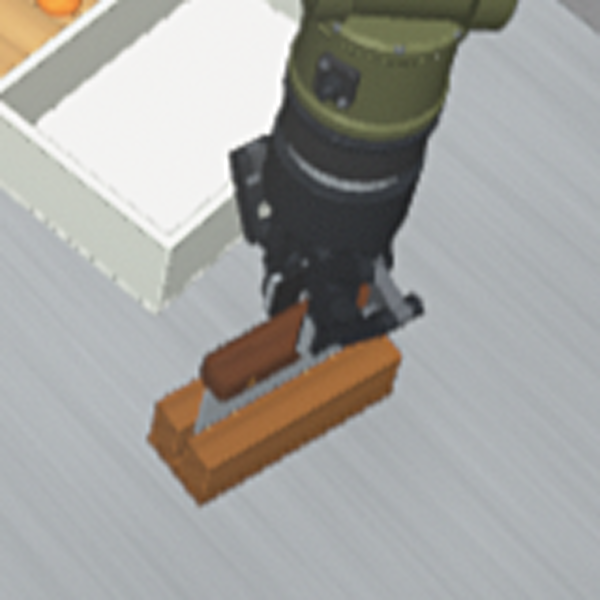

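Emit:
carry_out(fingers=[0, 0, 0, 0, 0, 0, 0, 0], slide=[[-0.02, 0, 0], [-0.045, 0, 0], [-0.075, 0, 0], [-0.105, 0, 0], [-0.135, 0, 0], [-0.15, 0, 0], [-0.15, 0, 0], [-0.15, 0, 0]], roll=[0, 0, 0, 0, 0, 0, 0, 0])

```text
time_s: 6.7
tcp_pos: [0.4937, -0.4271, 0.2234]
eef_rot: [54.8, 89.9, 139.8]
force: [-0.4, 0.3, -1.8]
width: 0.0219
```

```bash
cat >> h.py <<'E'
C=np.array([.5644,-.0167]);YAW=np.radians(7.15)
ex=np.array([np.cos(YAW),np.sin(YAW)]);ey=np.array([-np.sin(YAW),np.cos(YAW)])
def bw(x,y,z): return (*(C+x*ex+y*ey),z)
def wb(p): d=np.array(p[:2])-C; return np.array([d@ex,d@ey])
E
python3 - <<'E'
from h import *
R,t,s=Rt();print(t,s["width"],s["force"],s["wrist_torque"],s["eef_rot"])
go(bw(-.015,.085,.2),97.15)
f=grab_frame("side");crop(f,"s6",360,200,540,380,3.3)
f=grab_frame("top");crop(f,"t6",420,120,600,300,3.3)
E
```

```text
[ 0.49370738 -0.42712379  0.22340632] 0.021909753054098844 [-0.44550328  0.3059665  -1.83252464] [ 0.00172499 -0.00537345 -0.03531758] [ 54.79624334  89.86489307 139.76616684]
slide [ 0.0241 -0.0019  0.4949] roll -0.2126 jaw az 84.97 tcp [ 0.4937 -0.4271  0.2234] w 0.0219 t 6.7 q6 -35.8
```

View pics/s6.png

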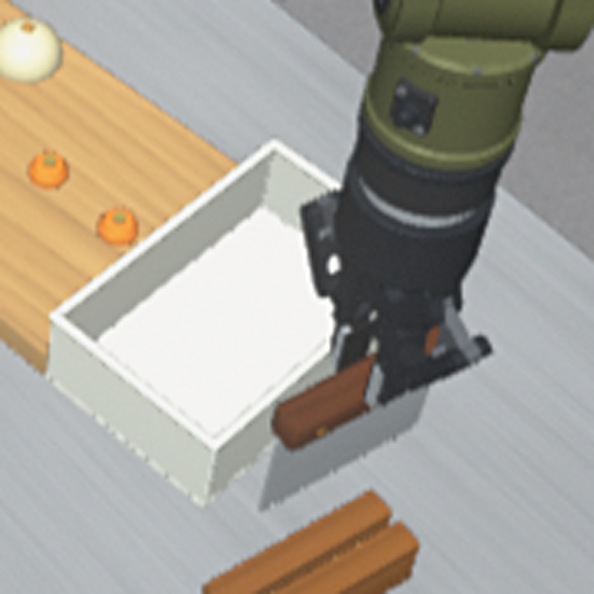

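View pics/t6.png

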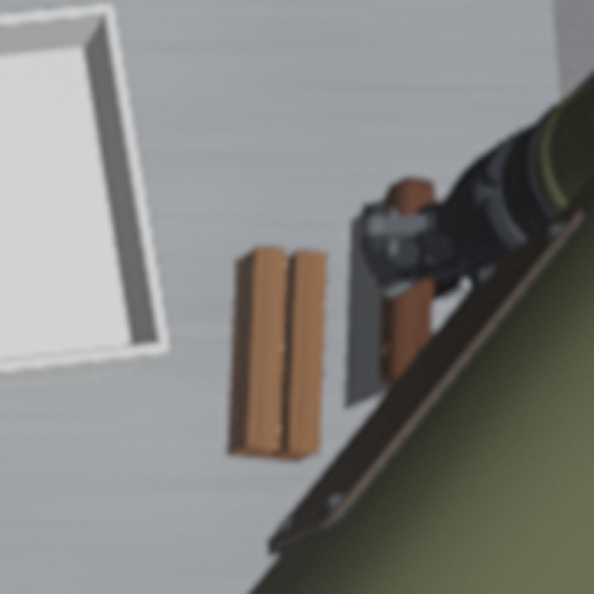

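```bash
python3 - <<'E'
from h import *
f=grab_frame("top");g=grab_frame("side")
def tri(a,b):
    Pm=lambda f:np.array([[f["fx"],0,f["cx"]],[0,f["fy"],f["cy"]],[0,0,1.]])@np.hstack([cv2.Rodrigues(f["rvec"])[0],f["tvec"].reshape(3,1)])
    X=cv2.triangulatePoints(Pm(f),Pm(g),np.array(a,float),np.array(b,float))[:,0];return X[:3]/X[3]
o=lambda p,x,y,s:(x+p[0]/s,y+p[1]/s)
n=tri(o((347,407),420,120,3.3),o((262,510),360,200,3.3));m=tri(o((350,218),420,120,3.3),o((418,427),360,200,3.3))
print(n,m,(n+m)/2,np.linalg.norm(n-m),np.degrees(np.arctan2(*(m-n)[[1,0]])))
R,t,s=Rt();print(t,t[2]-(n+m)[2]/2)
E
```

```text
[ 0.43475252 -0.42254598  0.15917841] [ 0.55534326 -0.43336313  0.15386324] [ 0.49504789 -0.42795455  0.15652082] 0.12119153427570228 -5.125790652823185
[ 0.49385742 -0.4272272   0.22390606] 0.06738524128332782
```

Emit:
carry_out(fingers=[0, 0, 0, 0, 0, 0, 0, 0, 0, 0, 0, 0, 0], slide=[[0, 0, 0.03], [0, 0, 0.08], [0.005, 0, 0.14], [0.01, 0, 0.2], [0.015, 0, 0.26], [0.02, 0, 0.32], [0.024, -0.002, 0.38], [0.024, -0.002, 0.43], [0.024, -0.002, 0.47], [0.024, -0.002, 0.495], [0.024, -0.002, 0.495], [0.024, -0.002, 0.495], [0.024, -0.002, 0.495]], roll=[0, 0, 0, -0.05, -0.1, -0.15, -0.2126, -0.2126, -0.2126, -0.2126, -0.2126, -0.2126, -0.2126])

```text
time_s: 8.52
tcp_pos: [0.5396, 0.0643, 0.201]
eef_rot: [144.0, 90.0, -118.9]
force: [0.5, 0.6, -2.3]
width: 0.0217
```

```bash
python3 - <<'E'
from h import *
go(bw(-.015,.088,.0995),97.15);go(bw(-.015,.18,.0995),97.15);go(bw(-.015,.18,.2),97.15)
R,t,s=Rt();print(s["force"])
f=grab_frame("side");crop(f,"s7",240,130,420,310,3.3)
f=grab_frame("top");crop(f,"t7",170,110,410,290,3.3)
E
```

```text
slide [0.1015 0.0004 0.0046] roll -0.0013 jaw az 97.07 tcp [0.5396 0.0643 0.201 ] w 0.0217 t 8.525 q6 -0.3
slide [0.1015 0.0006 0.0966] roll -0.0013 jaw az 97.07 tcp [0.5396 0.0643 0.201 ] w 0.0217 t 8.525 q6 -0.3
slide [0.001  0.0006 0.0966] roll -0.0013 jaw az 97.07 tcp [0.5396 0.0643 0.201 ] w 0.0217 t 8.525 q6 -0.3
[ 0.52934582  0.59979815 -2.28888161]
```

View pics/s7.png

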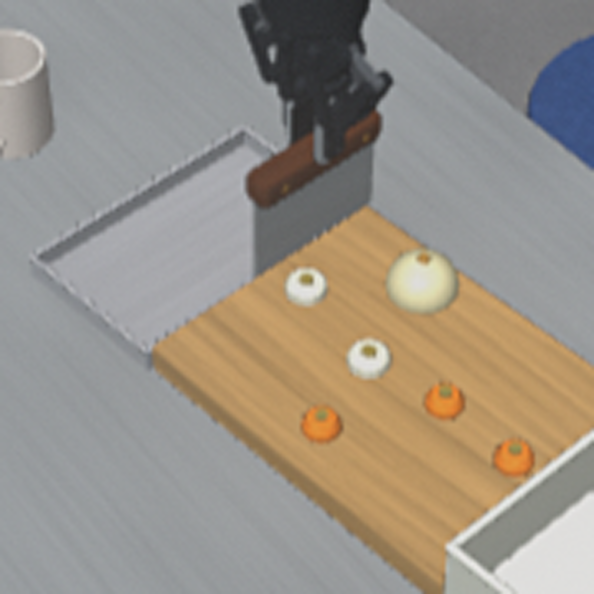

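View pics/t7.png

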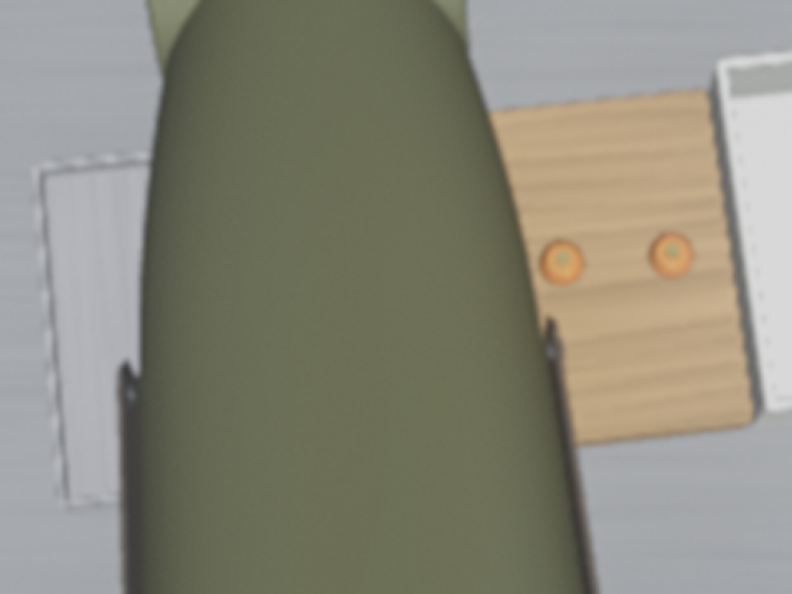

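Emit:
carry_out(fingers=[0, 0, 0, 0, 0, 0, 0], slide=[[0.03, 0, 0.003], [0.065, 0, 0.003], [0.09, 0, 0.003], [0.098, 0, 0.003], [0.101, 0, 0.003], [0.101, 0, 0.003], [0.101, 0, 0.003]], roll=[0, 0, 0, 0, 0, 0, 0])

```text
time_s: 9.5
tcp_pos: [0.5401, 0.0683, 0.1011]
eef_rot: [-90.4, 89.9, 6.7]
force: [0.9, -0.8, -1.7]
width: 0.0221
```

```bash
python3 - <<'E'
from h import *
go(bw(-.015,.18,.0995),97.15)
R,t,s=Rt();print(s["force"],wb(t))
f=grab_frame("side");crop(f,"s8",280,170,400,290,5)
E
```

```text
slide [0.0016 0.0015 0.0926] roll -0.0001 jaw az 97.15 tcp [0.5401 0.0683 0.1011] w 0.0221 t 9.5 q6 0.1
[ 0.87303232 -0.83894064 -1.73020847] [-0.01349518  0.08738554]
```

View pics/s8.png

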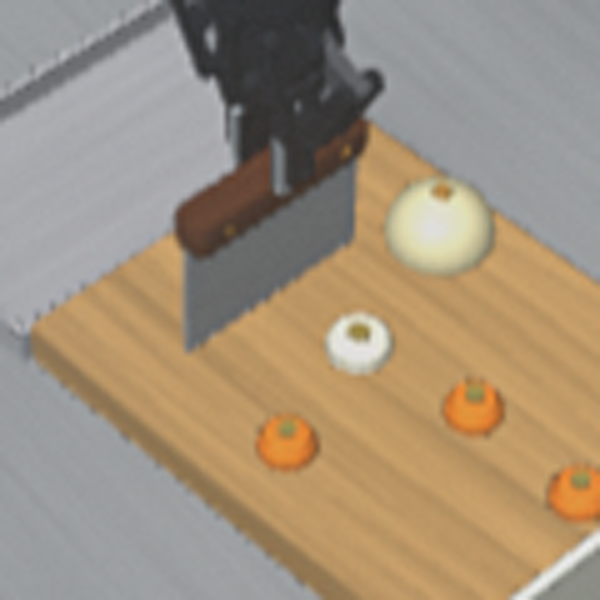

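Emit:
carry_out(fingers=[0, 0, 0, 0, 0, 0, 0, 0, 0, 0, 0], slide=[[0.0025, 0, 0.008], [0.0025, 0, 0.02], [0.0025, 0, 0.035], [0.0025, 0, 0.05], [0.0025, 0, 0.065], [0.0025, 0, 0.08], [0.0025, 0, 0.092], [0.0025, 0, 0.1], [0.0025, 0, 0.1], [-0.03, 0, 0.1], [-0.075, 0, 0.1]], roll=[0, 0, 0, 0, 0, 0, 0, 0, 0, 0, 0])

```text
time_s: 10.92
tcp_pos: [0.5255, 0.1668, 0.1745]
eef_rot: [97.1, 89.8, -165.8]
force: [0.3, 1.3, -2.3]
width: 0.0217
```

```bash
python3 - <<'E'
from h import *
go(bw(-.038,-.0185,.17),97.15);go(bw(-.038,-.0185,.0985),97.15);go(bw(-.038,.19,.0985),97.15)
R,t,s=Rt();print(s["force"],wb(t))
f=grab_frame("side");crop(f,"s9",230,130,410,310,3.3)
E
```

```text
slide [ 0.0047  0.0221 -0.2054] roll -0.0005 jaw az 97.12 tcp [0.5255 0.1668 0.1745] w 0.0217 t 10.925 q6 10.5
slide [ 0.0762  0.0219 -0.2054] roll -0.0005 jaw az 97.12 tcp [0.5255 0.1668 0.1745] w 0.0217 t 10.925 q6 10.5
slide [0.0761 0.022  0.0031] roll -0.0005 jaw az 97.12 tcp [0.5255 0.1668 0.1745] w 0.0217 t 10.925 q6 10.5
[ 0.30598808  1.31246666 -2.33296157] [-0.01574611  0.1869262 ]
```

View pics/s9.png

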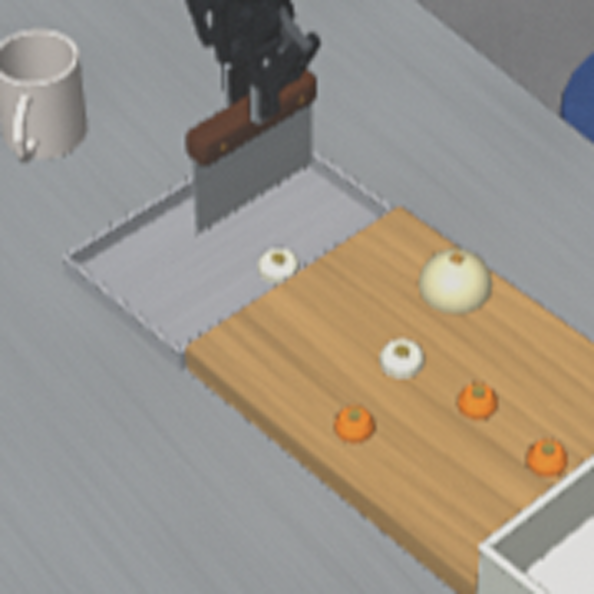

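Emit:
carry_out(fingers=[0, 0, 0, 0, 0, 0, 0, 0, 0, 0, 0], slide=[[0, 0.005, -0.04], [0, 0.022, -0.1], [0, 0.022, -0.15], [0, 0.022, -0.19], [0, 0.022, -0.206], [0, 0.022, -0.206], [0.02, 0.022, -0.206], [0.05, 0.022, -0.206], [0.058, 0.022, -0.206], [0.058, 0.022, -0.206], [0.058, 0.022, -0.206]], roll=[0, 0, 0, 0, 0, 0, 0, 0, 0, 0, 0])

```text
time_s: 12.35
tcp_pos: [0.5316, -0.0393, 0.1182]
eef_rot: [-96.6, 89.9, 0.5]
force: [0.4, -0.4, -2.0]
width: 0.0219
```

```bash
python3 - <<'E'
from h import *
go(bw(-.038,-.0185,.0985),97.15);go(bw(-.038,.19,.0985),97.15)
R,t,s=Rt();print(s["force"],wb(t))
f=grab_frame("side");crop(f,"s10",290,190,410,310,5)
E
```

```text
slide [ 0.0197  0.0026 -0.0002] roll 0.0006 jaw az 97.18 tcp [ 0.5316 -0.0393  0.1182] w 0.0219 t 12.35 q6 -11.4
slide [0.0197 0.0025 0.2083] roll 0.0006 jaw az 97.18 tcp [ 0.5316 -0.0393  0.1182] w 0.0219 t 12.35 q6 -11.4
[ 0.44759617 -0.39278485 -1.98348402] [-0.03538744 -0.01829823]
```

View pics/s10.png

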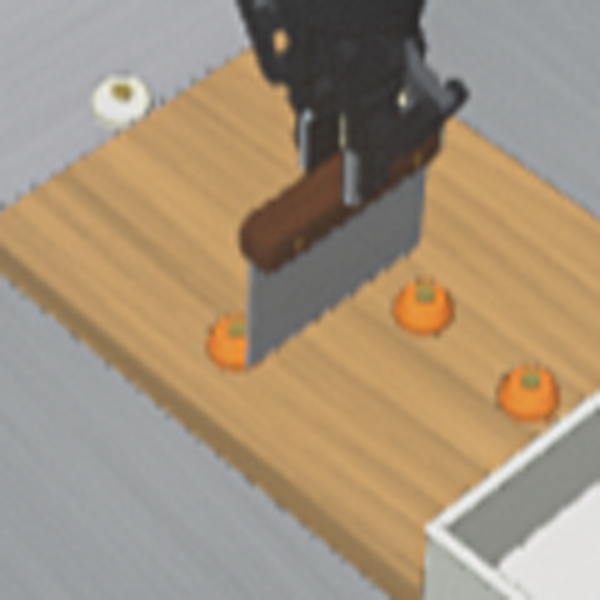

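```bash
python3 - <<'E'
from h import *
f=grab_frame("side")
R,t,s=Rt();b=wb(t)
for z in(t[2]-.0674,.031):
  print([((P(f,[bw(b[0]+d,b[1],z)])[0]-[290,190])*5).round(1) for d in(-.06,.06)])
for y in(.0,-.0105,-.026,-.03):print(y,((P(f,[bw(-.0807 if y>-.015 else .0044,y,.03)])[0]-[290,190])*5).round(1))
E
```

```text
[array([247.4, 369.2]), array([417.9, 245.4])]
[array([247. , 395.2]), array([416. , 271.6])]
0.0 [242.5 360.2]
-0.0105 [257.1 371.9]
-0.026 [398.8 301. ]
-0.03 [404.4 305.3]
```

Emit:
carry_out(fingers=[0, 0, 0, 0, 0, 0, 0, 0, 0, 0, 0, 0, 0, 0, 0, 0, 0, 0], slide=[[0.01, 0.002, 0], [0.0195, 0.002, 0], [0.0195, 0.002, 0], [0.0195, 0.002, 0.008], [0.0195, 0.002, 0.02], [0.0195, 0.002, 0.04], [0.0195, 0.002, 0.06], [0.0195, 0.002, 0.08], [0.0195, 0.002, 0.1], [0.0195, 0.002, 0.12], [0.0195, 0.002, 0.14], [0.0195, 0.002, 0.16], [0.0195, 0.002, 0.18], [0.0195, 0.002, 0.197], [0.0195, 0.002, 0.209], [0.0195, 0.002, 0.209], [-0.01, 0.002, 0.209], [-0.055, 0.002, 0.209]], roll=[0, 0, 0, 0, 0, 0, 0, 0, 0, 0, 0, 0, 0, 0, 0, 0, 0, 0])

```text
time_s: 14.7
tcp_pos: [0.501, 0.1667, 0.1712]
eef_rot: [99.5, 89.8, -163.4]
force: [0.5, 1.3, -1.3]
width: 0.0216
```

```bash
python3 - <<'E'
from h import *
go(bw(-.01,-.08,.17),97.15);go(bw(-.01,-.08,.0985),97.15);go(bw(-.01,.19,.0985),97.15)
R,t,s=Rt();print(s["force"],wb(t))
f=grab_frame("side");crop(f,"s11",230,130,410,310,3.3)
E
```

```text
slide [ 0.0012 -0.0301 -0.2698] roll -0.0003 jaw az 97.13 tcp [0.501  0.1667 0.1712] w 0.0216 t 14.7 q6 11.3
slide [ 0.0727 -0.0305 -0.2698] roll -0.0003 jaw az 97.13 tcp [0.501  0.1667 0.1712] w 0.0216 t 14.7 q6 11.3
slide [ 0.0725 -0.0304  0.0002] roll -0.0003 jaw az 97.13 tcp [0.501  0.1667 0.1712] w 0.0216 t 14.7 q6 11.3
[ 0.48114662  1.3233865  -1.33914849] [-0.04005093  0.18982589]
```

View pics/s11.png

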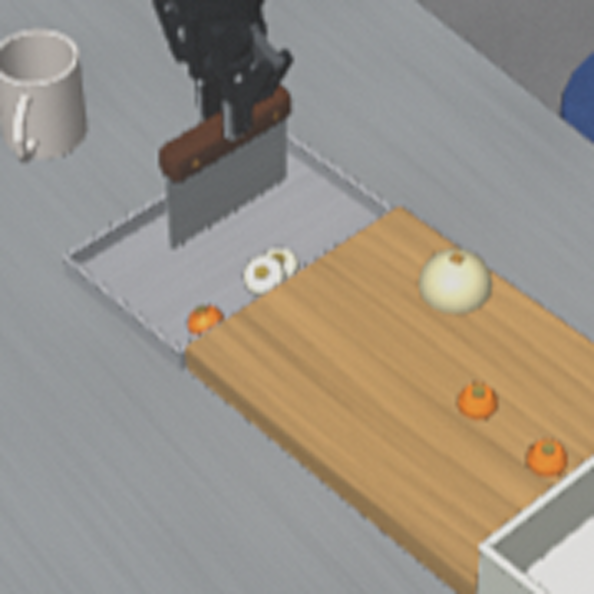

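Emit:
carry_out(fingers=[0, 0, 0, 0, 0, 0, 0, 0, 0, 0, 0, 0, 0], slide=[[0, -0.003, -0.04], [0, -0.01, -0.1], [0, -0.01, -0.16], [0, -0.01, -0.21], [0, -0.01, -0.25], [0, -0.01, -0.27], [0, -0.01, -0.27], [0.02, -0.01, -0.27], [0.05, -0.01, -0.27], [0.068, -0.01, -0.27], [0.0725, -0.01, -0.27], [0.0725, -0.01, -0.27], [0.0725, -0.01, -0.27]], roll=[0, 0, 0, 0, 0, 0, 0, 0, 0, 0, 0, 0, 0])

```text
time_s: 16.38
tcp_pos: [0.547, -0.0989, 0.1006]
eef_rot: [-102.9, 89.9, -5.7]
force: [-0.9, 1.0, -1.7]
width: 0.0218
```

```bash
python3 - <<'E'
from h import *
go(bw(-.03,.19,.0985),97.15)
R,t,s=Rt();print(s["force"],wb(t))
f=grab_frame("side");crop(f,"s12",290,190,410,310,5)
E
```

```text
slide [0.002  0.0023 0.2694] roll 0.0005 jaw az 97.18 tcp [ 0.547  -0.0989  0.1006] w 0.0218 t 16.375 q6 -17.4
[-0.92308     0.96520591 -1.72895876] [-0.02753423 -0.07942814]
```

View pics/s12.png

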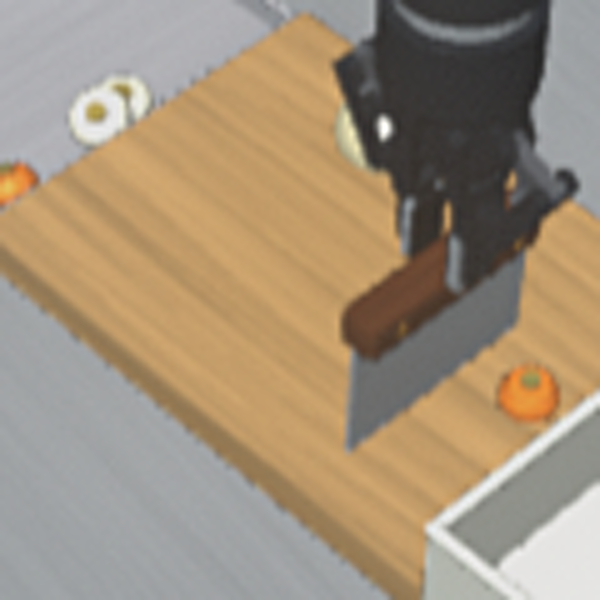

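Emit:
carry_out(fingers=[0, 0, 0, 0, 0, 0, 0, 0, 0, 0, 0, 0, 0, 0, 0, 0], slide=[[0.002, 0.002, 0.005], [0.002, 0.002, 0.018], [0.002, 0.002, 0.035], [0.002, 0.002, 0.055], [0.002, 0.002, 0.075], [0.002, 0.002, 0.1], [0.002, 0.002, 0.13], [0.002, 0.002, 0.165], [0.002, 0.002, 0.205], [0.002, 0.002, 0.245], [0.002, 0.002, 0.265], [0.002, 0.002, 0.27], [0.002, 0.002, 0.27], [-0.03, 0.002, 0.27], [-0.075, 0.002, 0.27], [-0.075, 0.002, 0.27]], roll=[0, 0, 0, 0, 0, 0, 0, 0, 0, 0, 0, 0, 0, 0, 0, 0])

```text
time_s: 18.42
tcp_pos: [0.5134, 0.168, 0.1781]
eef_rot: [-81.6, 89.6, 15.5]
force: [0.5, 0.7, -1.3]
width: 0.0219
```

```bash
python3 - <<'E'
from h import *
go(bw(-.03,-.144,.17),97.15);go(bw(-.03,-.144,.0985),97.15);go(bw(-.03,.19,.0985),97.15)
R,t,s=Rt();print(s["force"],wb(t))
f=grab_frame("side");crop(f,"s13",230,130,410,310,3.3)
E
```

```text
slide [ 0.0078  0.0019 -0.3337] roll -0.0019 jaw az 97.04 tcp [0.5134 0.168  0.1781] w 0.0219 t 18.425 q6 11.1
slide [ 0.0793  0.0023 -0.3337] roll -0.0019 jaw az 97.04 tcp [0.5134 0.168  0.1781] w 0.0219 t 18.425 q6 11.1
slide [0.0796 0.0029 0.0003] roll -0.0019 jaw az 97.04 tcp [0.5134 0.168  0.1781] w 0.0219 t 18.425 q6 11.1
[ 0.52001715  0.69483001 -1.27760303] [-0.02756762  0.18964423]
```

View pics/s13.png

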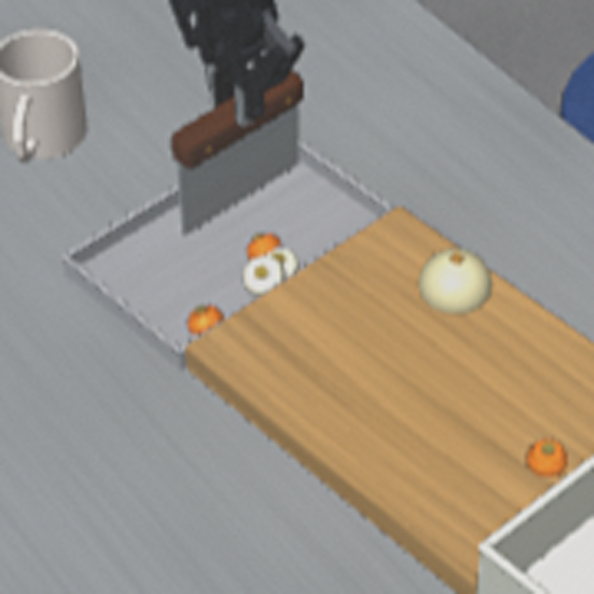

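Emit:
carry_out(fingers=[0, 0, 0, 0, 0, 0, 0, 0, 0, 0, 0, 0, 0, 0], slide=[[0, 0, -0.04], [0, 0.002, -0.1], [0, 0.002, -0.16], [0, 0.002, -0.22], [0, 0.002, -0.28], [0, 0.002, -0.32], [0, 0.002, -0.334], [0, 0.002, -0.334], [0.02, 0.002, -0.334], [0.05, 0.002, -0.334], [0.07, 0.002, -0.334], [0.077, 0.002, -0.334], [0.077, 0.002, -0.334], [0.077, 0.002, -0.334]], roll=[0, 0, 0, 0, 0, 0, 0, 0, 0, 0, 0, 0, 0, 0])

```text
time_s: 20.23
tcp_pos: [0.5505, -0.1622, 0.098]
eef_rot: [-81.4, 90.0, 15.8]
force: [-0.4, -0.6, -2.1]
width: 0.0219
```

```bash
python3 - <<'E'
from h import *
go(bw(-.03,.19,.0985),97.15)
R,t,s=Rt();print(s["force"],wb(t))
f=grab_frame("side");crop(f,"s14",320,200,440,320,5)
E
```

```text
slide [-0.0005 -0.0023  0.3327] roll 0.0012 jaw az 97.22 tcp [ 0.5505 -0.1622  0.098 ] w 0.0219 t 20.225 q6 -23.7
[-0.35036577 -0.59796179 -2.13763821] [-0.03194504 -0.14267227]
```

View pics/s14.png

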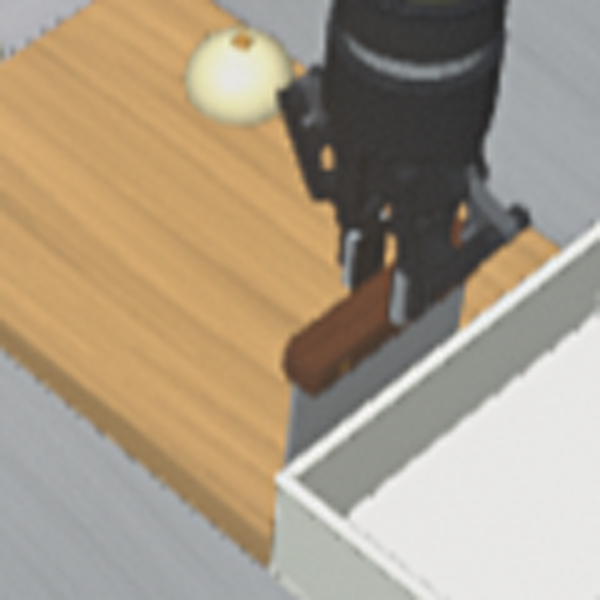

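Emit:
carry_out(fingers=[0, 0, 0, 0, 0, 0, 0, 0, 0, 0, 0, 0, 0, 0, 0, 0], slide=[[0, 0, 0.006], [0, 0, 0.02], [0, 0, 0.04], [0, 0, 0.065], [0, 0, 0.09], [0, 0, 0.12], [0, 0, 0.155], [0, 0, 0.195], [0, 0, 0.24], [0, 0, 0.29], [0, 0, 0.323], [0, 0, 0.333], [0, 0, 0.333], [-0.03, 0, 0.333], [-0.075, 0, 0.333], [-0.075, 0, 0.333]], roll=[0, 0, 0, 0, 0, 0, 0, 0, 0, 0, 0, 0, 0, 0, 0, 0])

```text
time_s: 22.28
tcp_pos: [0.5113, 0.1669, 0.176]
eef_rot: [-79.4, 89.7, 17.7]
force: [0.9, 0.2, -1.8]
width: 0.0222
```

```bash
python3 - <<'E'
from h import *
R,t,s=Rt();print(s["force"],wb(t),s["time_s"])
f=grab_frame("side");crop(f,"s15",240,150,360,270,5)
E
```

```text
[ 0.85255209  0.1661097  -1.79279135] [-0.02983491  0.18881126] 22.275
```

View pics/s15.png

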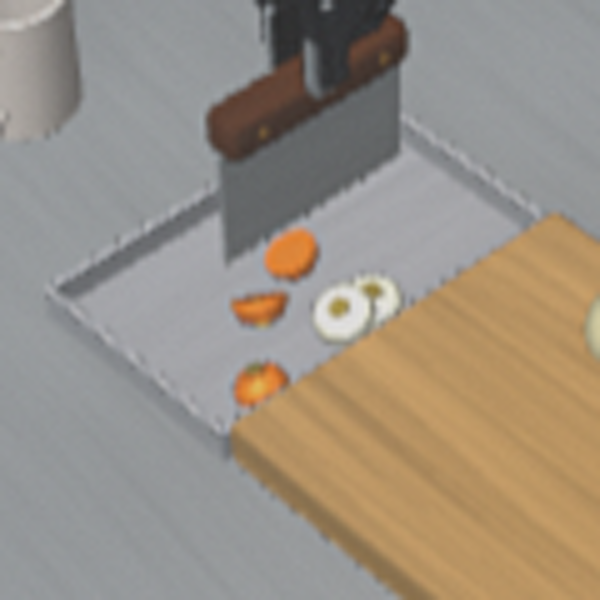

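```bash
python3 - <<'E'
from h import *
go((.5952,-.2496,.2),97.0)
E
```

```text
slide [-0.0262 -0.0335 -0.4235] roll 0.001 jaw az 97.06 tcp [0.51   0.1666 0.1739] w 0.0217 t 22.325 q6 11.0
```

Emit:
carry_out(fingers=[0, 0, 0, 0, 0, 0, 0, 0, 0, 0, 0, 0, 0], slide=[[-0.015, 0, -0.02], [-0.024, 0, -0.06], [-0.024, 0, -0.12], [-0.024, 0, -0.18], [-0.024, -0.01, -0.24], [-0.024, -0.02, -0.3], [-0.024, -0.0335, -0.35], [-0.024, -0.0335, -0.39], [-0.024, -0.0335, -0.415], [-0.024, -0.0335, -0.4235], [-0.024, -0.0335, -0.4235], [-0.024, -0.0335, -0.4235], [-0.024, -0.0335, -0.4235]], roll=[0, 0, 0, 0, 0, 0, 0, 0, 0, 0, 0, 0, 0])

```text
time_s: 23.95
tcp_pos: [0.5948, -0.2475, 0.1969]
eef_rot: [-57.1, 90.0, 40.1]
force: [-0.4, -0.2, -1.2]
width: 0.022
```

```bash
python3 - <<'E'
from h import *
go((.5952,-.2496,.0725),97.0)
R,t,s=Rt();print(s["force"],s["time_s"])
f=grab_frame("side");crop(f,"s16",360,190,500,330,4.2)
f=grab_frame("top");crop(f,"t16",170,140,290,260,5)
E
```

```text
slide [ 1.244e-01 -1.000e-04 -2.100e-03] roll 0.0043 jaw az 97.24 tcp [ 0.5948 -0.2475  0.1969] w 0.022 t 23.95 q6 -29.8
[-0.41495256 -0.22824932 -1.18725615] 23.95
```

View pics/s16.png

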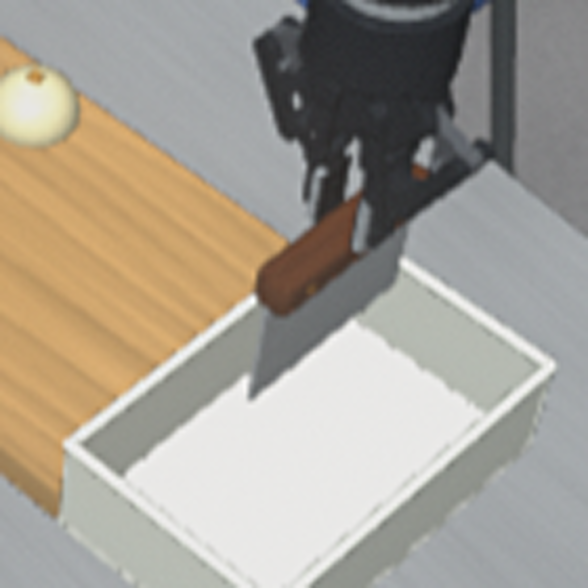

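View pics/t16.png

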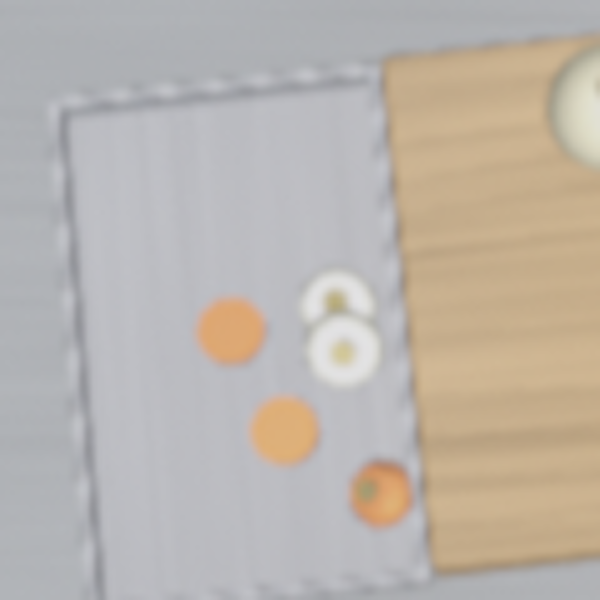

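Emit:
carry_out(fingers=[0, 0, 0, 0, 0, 0, 0, 0, 0], slide=[[0.03, 0, -0.001], [0.065, 0, -0.001], [0.09, 0, -0.001], [0.108, 0, -0.001], [0.117, 0, -0.001], [0.121, 0, -0.001], [0.123, 0, -0.001], [0.123, 0, -0.001], [0.123, 0, -0.001]], roll=[0, 0, 0, 0, 0, 0, 0, 0, 0])

```text
time_s: 25.18
tcp_pos: [0.5952, -0.25, 0.0742]
eef_rot: [-120.7, 89.9, -23.5]
force: [-0.5, 1.0, -1.8]
width: 0.022
```

```bash
python3 - <<'E'
from h import *
R,t,s=Rt();print(t,s["force"],s["time_s"])
f=grab_frame("side");crop(f,"s17",360,220,500,360,4.2)
E
```

```text
[ 0.59521743 -0.25002837  0.07424175] [-0.47817464  0.96378496 -1.83938595] 25.175
```

View pics/s17.png

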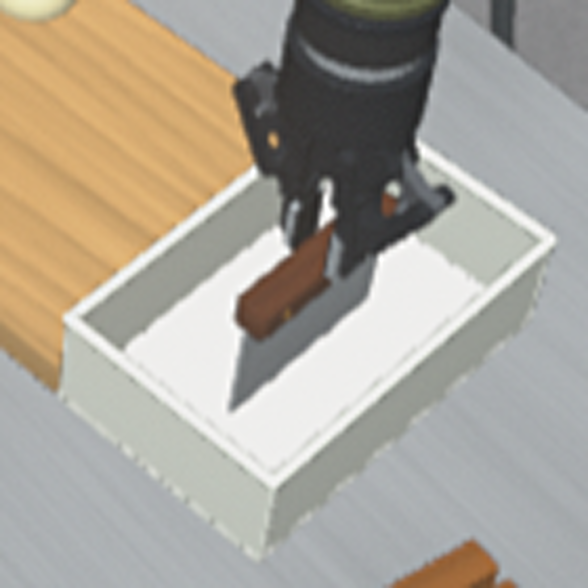

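Emit:
carry_out(fingers=[0, 0, 0, 0], slide=[[0.001, 0, 0], [0.002, 0, 0], [0.003, 0, 0], [0.003, 0, 0]], roll=[0, 0, 0, 0])

```text
time_s: 25.72
tcp_pos: [0.5951, -0.2501, 0.0718]
eef_rot: [-131.1, 89.9, -34.0]
force: [-2.7, 1.3, 7.0]
width: 0.0217
```

Emit:
carry_out(fingers=[0.6, 0.6, 0.6, 0.6, 0.6, 0.6, 0.6, 0.6, 0.6, 0.6, 0.6, 0.6, 0.6], slide=[[0, 0, 0], [0, 0, 0], [0, 0, 0], [-0.015, 0, 0], [-0.04, 0, 0], [-0.07, 0, 0], [-0.1, 0, 0], [-0.14, 0, 0], [-0.17, 0, 0], [-0.18, 0, 0], [-0.18, 0, 0], [-0.18, 0, 0], [-0.18, 0, 0]], roll=[0, 0, 0, 0, 0, 0, 0, 0, 0, 0, 0, 0, 0])

```text
time_s: 27.35
tcp_pos: [0.5941, -0.2495, 0.2491]
eef_rot: [60.6, 89.9, 157.8]
force: [-0.5, -1.0, 1.1]
width: 0.051
```

```bash
python3 - <<'E'
from h import *
R,t,s=Rt();print(t,s["force"],s["time_s"],s["width"])
f=grab_frame("side");cv2.imwrite("pics/s18.png",f["color"][:,:,::-1])
f=grab_frame("top");cv2.imwrite("pics/t18.png",f["color"][:,:,::-1])
E
```

```text
[ 0.5941086  -0.24949467  0.24910366] [-0.49663687 -0.95710417  1.07061407] 27.35 0.05097885529691442
```

View pics/s18.png

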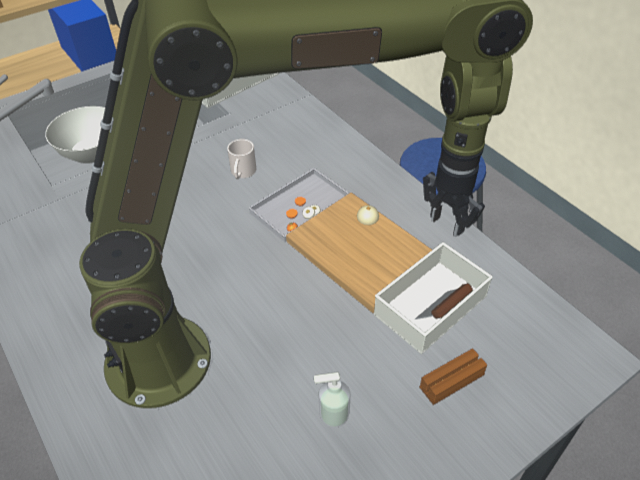

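View pics/t18.png

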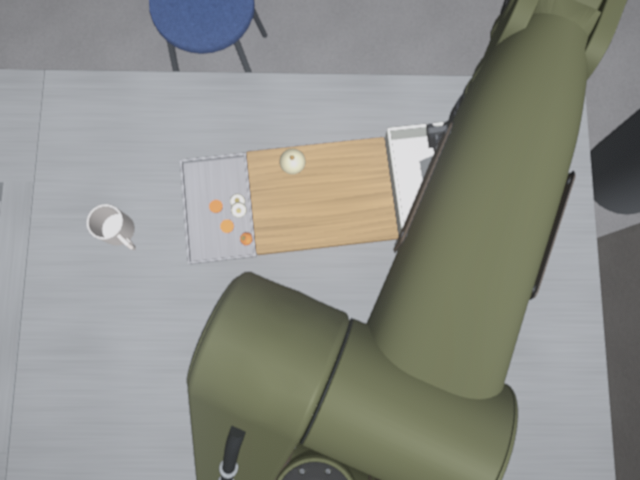

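Emit:
carry_out(fingers=[0.6, 0.6, 0.6, 0.6], slide=[[0, 0, 0.05], [0, 0, 0.1], [0, 0, 0.15], [0, 0, 0.15]], roll=[0, 0, 0, 0])

```text
time_s: 27.95
tcp_pos: [0.5756, -0.098, 0.2506]
eef_rot: [20.6, 90.0, 118.0]
force: [1.0, -1.0, 0.3]
width: 0.0512
```

```bash
python3 - <<'E'
from h import *
f=grab_frame("side");crop(f,"s19",360,230,500,370,4.2)
f=grab_frame("top");crop(f,"t19",370,110,490,230,5)
E
```

```text
(no output)
```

View pics/s19.png

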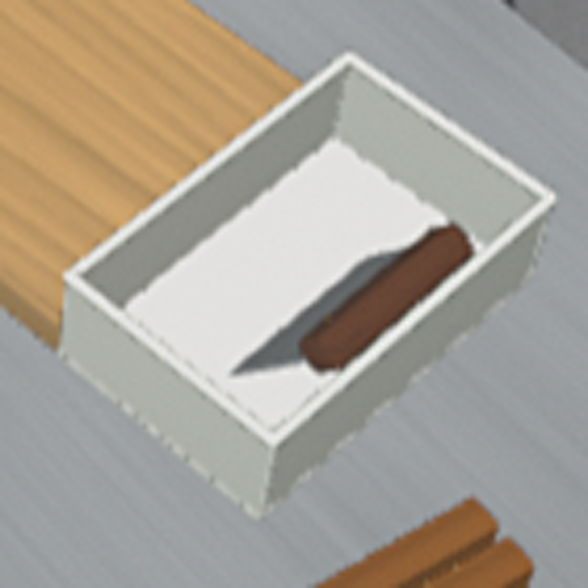

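View pics/t19.png

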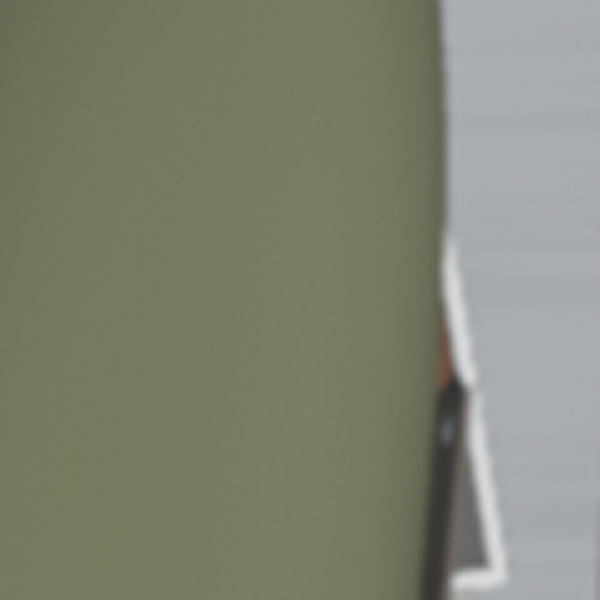

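```bash
python3 - <<'E'
from h import *
f=grab_frame("side")
for o in["onion_mid","mug_mid","soap_mid"]:print(o,[[round(float(v)) for v in d["rect"]] for d in look_for(f,o)][:1])
print(get_state()["time_s"],close_job())
E
```

```text
onion_mid []
mug_mid [[228, 142, 255, 178]]
soap_mid [[313, 374, 349, 428]]
the job is handed in; nothing more can be done
28.25 None
```

The job is handed in at 28.25 s of the 67 s allowed. All five trimmings are in the steel tray and the scraper is lying in the white tub; the interface gives no verdict.

- **Scraping:** I took the scraper by its handle and lifted it clear of the stand. I then made four strokes, in order: one daikon, the other daikon with a carrot, then each remaining carrot alone. Pictures after each stroke, plus a top view of the tray at the end, showed all five inside the tray.
- **Trimmings in the tray:** One daikon rests partly on the other, which should still be below the 32 mm limit; I judged that by eye.
- **Tub:** I lowered the scraper until its edge touched the tub floor (about 9 N contact) before opening the fingers. It tipped gently toward the far wall, and its centre looks well inside. The arm hid it from the top camera, so I judged this from the side view only and did not measure the final pose. I also did not take a second picture to confirm it was fully still.
- **Bystanders:** The detector placed the mug and soap bottle within about 2 pixels of where they started. It missed the onion in the last picture because the arm was probably in the way. The onion looked unmoved in the two pictures taken just after I let go of the scraper, and the blade stayed clear of it.

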